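# Fit the T-key into the clamp hub and close the swing clamp

### The arm

A 6-joint arm with a two-finger parallel gripper is mounted at the origin on a cart in front of the work surface, level with it; the furniture and walls round the work are solid. World frame = base frame: x ahead of the robot, y to its left, z up, the work surface at z = 0. Lengths are in m, angles in rad, forces in N, time in s.
With the tool pointing down it reaches from about 0.325 to 0.775 m from the base axis. Payload 5.5 kg.
Tool frame: the origin (TCP) lies at the centre of the arm's flange, where the gripper is bolted on; the fingertips stand 173 mm ahead of it and the grasp point (between the pads) lies 155 mm ahead of it; z points along the fingers, y is the direction in which the jaws open and shut (so a half turn about z gives the same grasp; the last joint's range is limited). The gripper opens to 85 mm and grips with 20 to 120 N. Pads are 22 mm wide; open, the fingers measure 114 mm over their backs; the gripper's body (76 mm by 85 mm) begins 54 mm behind the grasp point. The pads swing forward as they close: fully open they stand 13 mm farther back than shut.
Start: joints at [1.267, 0.091, 1.231, -0, 1.82, -0.057], TCP at [0.147, 0.582, 0.405] pointing down, gripper open.
Joint ranges: [-2.87, 2.87], [-0.86, 2.18], [0.17, 2.46], [-1.51, 4.65], [0.06, 2.69], [-2.65, 2.65]. Speed limits (rad/s): [2.57, 2.57, 3.01, 3.14, 3.14, 3.14].

### API

Orientations are given as a unit quaternion [x, y, z, w].
In Python, from cell import observe, snapshot, finish_job gives the robot as it stands.
- The arm moves only by the tool apply_moves, never from a script. Its argument "steps" is a list of rows, each an object with "angular": the turn, a rotation vector about the tool's x, y, z in units of 10 degrees (1.0 is 10 degrees), a list of three; "dp": the shift along the tool's x, y, z in cm, a list of three; "jaw": the finger opening in cm, from 0 to 8.54. A call has 1 to 10 rows; each row is the pose to reach, as a shift and turn from the pose measured when the call began, along the tool's axes at that moment; what a row does not reach only later rows make up. A row lasts 1/8 s, in which the tool goes at most 62.5 mm and 10.7 degrees, less where a joint would pass 70% of its speed; a pose out of reach is approached as far as the arm can. A call with a gripper value outside its range is refused whole. The fingers move at their own pace and stop on an object; "force" is the grip in N (left out, the last holds). Time passes only in rows, so rows that repeat a pose let the fingers close. It gives the time, the measured TCP pose, the force and the opening at its end, in the units of the state.
- observe(): the state, without advancing time (a new reading comes with each control period).
- snapshot(name): name is "scene" or "top" or "wrist"; returns a dict with "color" (400x640x3 uint8, red, green, blue), "z_map" (400x640 float32, m along the optical axis (not along the pixel's ray), 0 where there is no reading), "camera_matrix" (3x3 intrinsics, pixels), "k1" (the pictures are not rectified: a ray, as slopes to the right and down, at radius r is drawn at 1 + k1 r^2 times it, then the intrinsics apply), "origin" and "orientation" of the camera in the world. Camera axes: x right, y down, z forward; pixel columns grow to the right and rows downward; lengths in m; the calibration is good to about 2 mm. A picture is of the moment at which its call begins.
- finish_job(): hands the job in, once; it reports no verdict.
The state is a dict: "time_s": time; "q": joint angles; "joint_vel": joint speeds; "joint_efforts": joint torques, N m; "position": TCP position; "tcp_rot": TCP orientation; "wrist_force": force on the tool from outside, world axes, zero at the start; "ft_torque": the same for the moment, N m; "gripper_width": opening from 0.0 (shut) to 1.0 (fully open).
Only numpy, scipy, OpenCV 4.12 (cv2) and the standard library are available. Lean on these libraries where they do the work, as an engineer would, in place of code of your own. Each camera call takes 0.05 s, during which the arm holds its last target. There are 200 camera calls.

### The job

Turn the T-key in its bearings until its flatted end matches the slot in the hub, slide it through the hub until its collar is fully home against the hub face, then turn the key until the swing clamp is fully down at its stop. Work only on the key, never touching the hub or its clamp arm, leave the key in the hub, and do not disturb the things standing round the stand.

Things in the scene. Friction and masses are not known exactly. Their poses are not given: they have to be found in the camera images.
- stand: Fixed plate 210 x 200 x 10 mm with two grey bearing pillars (x = -80 to -64 and -18 to -2 mm, 52 mm wide, tops at 114 mm), a hub and, behind it, a bracket (top 134 mm). Origin on the worktop under the shaft's axis. x is level, the way the key is pushed home; y left, z up. The axis of shaft and hub runs along x at y = 0, z = 88 mm. The plate's near edge is at x = -100 mm.
- tkey: Loose steel T-key, 0.45 kg, 192 mm long, captive in the bearings; it turns and slides in them and stays where left (balanced). Origin on its axis at the middle of the cross bar; x along the shaft to the flatted end, y along the cross bar. Starts with the bar level and the origin at stand x = -134 mm, its tip 8 mm short of the hub; it travels 38 mm to be home.
- bar_left (a point): Middle of the thick +y end of the cross bar, on the bar's axis, 57 mm from the key's axis. Axes as the key's. The bar is round, 12 mm diameter, 16 mm over the last 14 mm at each end, and reaches 64 mm from the key's axis. Pressing this end down turns the key.
- bar_right (a point): The same on the -y end of the cross bar, 57 mm from the key's axis.
- push_face (a point): Centre of the flat round face (32 mm diameter) of the boss at the key's near end, 16 mm to -x of the key's origin; pushed along the stand's +x it slides the key. Sliding takes 2 to 8 N; home is felt as a rigid stop.
- collar_face (a point): On the key's axis at the front face of its 38 mm collar, 146 mm to +x of the key's origin. It meets slot when the key is home. Beyond it the flatted end, 25 mm wide along the key's y, 16 mm thick along its z, 30 mm long (the last 4 mm slightly smaller as a lead-in). Shaft behind the collar 26 mm diameter.
- slot (a point): Centre of the slot's mouth, on the axis at the front face of the round hub (72 mm diameter, 24 mm thick, slot right through), at stand x = 50 mm. Turns with the hub: x points into the slot, y along its long side and along the clamp arm. Slot 27.5 x 18.5 mm: the key enters when the cross bar is parallel to this y within about 4 degrees.
- hub (a joint): Turn of the hub and clamp arm about the stand's x, rad: 0 = arm level, down over the specimen, at a rigid stop (closed); positive = arm (+y side, 18 mm thick, 90 mm long) and +y end of the slot raised. Starts at 0.30 to 0.70, range to 0.95. Friction 0.12 N m (2 to 3 N on the bar's end) holds it. The key has some play in it: at the stop the bar is about 0.06 to 0.12 rad past level.
- loupe: Bystander: small black and clear loupe, 46 mm diameter, 34 mm high, beside the stand on its -y side. Origin under its centre.
- anvil: Bystander: steel vee anvil, 52 mm diameter, 40 mm high, beside the stand on its -y side. Origin under its centre.
- spare_block: Bystander: round steel test block, 50 mm diameter, 13 mm high, by the near left corner of the stand (+y side). Origin under its centre.

How it is judged:
On the way, in this order (a step that is already met when the one before it is completed fails the run):
1. the key is turned to match the slot while still outside the hub (angle between the y axis of tkey and the y axis of slot, either way round below 0.14 rad and x of collar_face in the frame of slot below -0.026 m), for 0.1 s.
2. the key is through the hub, its collar home, with the clamp still raised (x of collar_face in the frame of slot above -0.003 m and distance between collar_face and slot below 0.005 m and angle between the y axis of tkey and the y axis of slot, either way round below 0.15 rad and value of joint hub above 0.12 rad), for 0.1 s.
At the end, for the whole second after the job is handed in: The clamp is down (hub within 0.05 rad of its stop), the key is through the hub with its collar within 4 mm of the hub face and its centre within 6 mm, its cross bar within 0.15 rad of the slot, and it is at rest (value of joint hub below 0.05 rad and x of collar_face in the frame of slot above -0.004 m and distance between collar_face and slot below 0.006 m and angle between the y axis of tkey and the y axis of slot, either way round below 0.15 rad and linear speed of tkey below 0.01 m/s); the robot touches nothing.
It fails at once if the robot touches the hub or its clamp arm (contact force between any of the fingers, the arm and hub above 1 N).
It fails at once if a bystander is moved by more than 20 mm (distance of any of loupe, anvil, spare_block from where it was at the start of the episode above 0.02 m).
It also fails if it takes over 61 s, if anything falls off the work surface, if the arm or the gripper's body presses on something with over 40 N, if the wrist force passes 120 N, or if a joint passes its speed limit or range.

## Working session

There is one attempt and no reset: what is moved stays moved. The work goes in short steps, Python scripts to look and compute and a tool call to move; the robot and the scene stay as the last step left them, time stands still between calls to the robot, and variables do not carry over. Pictures are saved under pics/ and viewed, about 8 in all and at most 12, crops included, and the job is handed in when it is done.

Besides the shell and the picture viewer there is one more tool, called after "Emit:" as name(argument=value, ...), one argument or row to a line, values as JSON. apply_moves: Moves the arm, as the interface text tells. Its arguments: {"type":"object","properties":{"steps":{"type":"array","items":{"type":"object","properties":{"angular":{"type":"array","items":{"type":"number"}},"dp":{"type":"array","items":{"type":"number"}},"jaw":{"type":"number"}}}},"force":{"type":"number"}},"required":["steps"]}

```bash
mkdir -p pics
cat > h.py <<'E'
import numpy as np,cv2
from scipy.spatial.transform import Rotation as R
from cell import observe,snapshot,finish_job
def cloud(s):
    K=np.array(s["camera_matrix"]);z=s["z_map"];h,w=z.shape
    u,v=np.meshgrid(np.arange(w),np.arange(h))
    d=np.array([s["k1"],0,0,0,0],float)
    p=cv2.undistortPoints(np.stack([u,v],-1).reshape(-1,1,2).astype(float),K,d).reshape(h,w,2)
    P=np.dstack([p*z[...,None],z])
    W=P@R.from_quat(s["orientation"]).as_matrix().T+np.array(s["origin"])
    W[z==0]=np.nan
    return W
def save(s,n):cv2.imwrite("pics/"+n+".png",s["color"][...,::-1])
E
python3 - <<'E'
from h import *
o=observe();print({k:np.round(v,3).tolist() for k,v in o.items()})
im=[]
for n in("scene","top"):
    s=snapshot(n);np.savez(n+".npz",W=cloud(s),c=s["color"]);save(s,n);print(n,s["origin"],s["orientation"],s["k1"],s["camera_matrix"])
E
```

```text
{'time_s': 0.0, 'q': [1.267, 0.092, 1.232, -0.0, 1.82, -0.057], 'joint_vel': [-0.001, 0.002, 0.001, -0.001, 0.001, -0.001], 'joint_efforts': [-0.001, -45.871, -41.803, -0.0, 0.011, 0.0], 'position': [0.147, 0.582, 0.404], 'tcp_rot': [0.123, 0.992, -0.001, -0.0], 'wrist_force': [-0.007, -0.177, -0.192], 'ft_torque': [-0.021, -0.048, -0.033], 'gripper_width': 0.998}
scene [0.22768389 0.60556718 0.57212483] [-0.20234651  0.84583637 -0.47659434  0.12835326] 0.01544838243633515 [[421.19713201   0.         315.43632349]
 [  0.         421.19713201 189.60953076]
 [  0.           0.           1.        ]]
top [ 0.45660431 -0.15195115  1.08508973] [-0.70427681  0.70513613 -0.05887915  0.05753661] 0.007370193976638421 [[473.99890054   0.         321.78511183]
 [  0.         473.99890054 196.55452055]
 [  0.           0.           1.        ]]
```

View pics/scene.png

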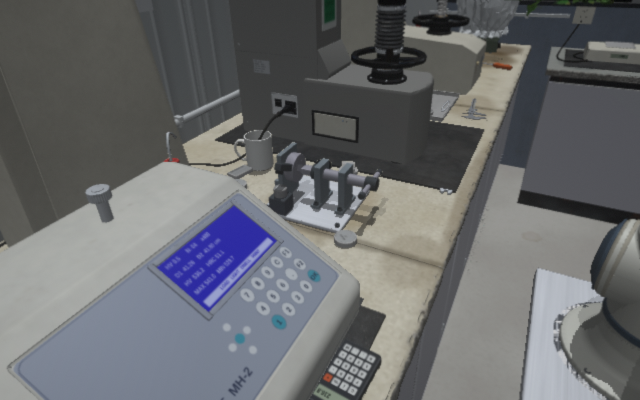

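View pics/top.png

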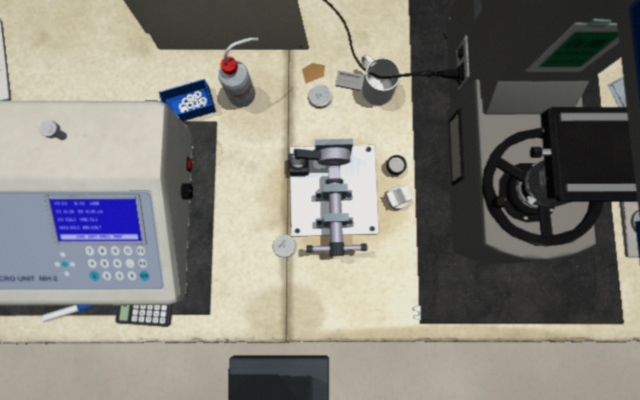

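The scene view shows the stand between the tester and the press. In the top view the plate is around (335,190), the cross bar runs from (308,249) to (366,247), and the hub and arm are at (335,152) and (300,160). Next I'll measure these from the depth data.

Run:
```python
from h import *
d=np.load("top.npz");W=d["W"];c=d["c"]
cr=cv2.resize(c[120:270,260:430],None,fx=4.5,fy=4,interpolation=cv2.INTER_CUBIC);cv2.imwrite("pics/crop.png",cr[...,::-1])
Z=W[...,2]
sub=np.zeros_like(Z,bool);sub[130:265,270:420]=1
def rect(m,n):
    m=m&sub
    k,l,st,_=cv2.connectedComponentsWithStats(m.astype(np.uint8))
    for i in range(1,k):
        if st[i,4]>25:
            P=W[l==i];r=cv2.minAreaRect(P[:,:2].astype(np.float32)*1000)
            print(n,st[i].tolist(),np.round(np.median(P,0),4),np.round(r[0]),np.round(r[1]),round(r[2],1))
rect((Z>.107)&(Z<.121),"pillar")
rect((Z>.004)&(Z<.016),"plate")
rect((Z>.085)&(Z<.107),"88")
rect((Z>.121),"hi")
rect((Z>.02)&(Z<.05),"byst")
for v in range(235,262,3):print(v,np.round(Z[v,300:374:3]*1000).astype(int))
```

```text
pillar [301, 146, 52, 15, 355] [ 0.7099 -0.1608  0.1158] [ 711. -164.] [ 29. 108.] 1.2
pillar [322, 184, 26, 8, 197] [ 0.6377 -0.1794  0.1142] [ 637. -180.] [16. 52.] 0.3
pillar [323, 213, 26, 9, 207] [ 0.5753 -0.1812  0.1141] [ 576. -182.] [17. 52.] 1.4
plate [412, 130, 8, 135, 656] [ 0.6676 -0.3734  0.0073] [ 639. -375.] [ 16. 314.] 89.9
plate [339, 145, 40, 90, 2682] [ 0.65   -0.244   0.0102] [ 654. -240.] [210.  87.] 2.0
plate [289, 146, 26, 8, 91] [ 0.7508 -0.1056  0.0096] [ 748. -107.] [16. 60.] 5.1
plate [273, 160, 57, 97, 2563] [ 0.6113 -0.1176  0.0105] [ 606. -123.] [120. 235.] 76.1
88 [334, 148, 18, 15, 62] [ 0.6995 -0.2079  0.0991] [ 707. -204.] [23. 46.] 47.1
88 [315, 159, 15, 4, 35] [ 0.6983 -0.1545  0.0998] [ 698. -155.] [30.  4.] 84.8
88 [325, 166, 18, 18, 232] [ 0.6672 -0.1789  0.0967] [ 669. -179.] [36. 39.] 88.0
88 [322, 190, 25, 24, 279] [ 0.611  -0.1797  0.0987] [ 609. -179.] [51. 47.] 87.0
88 [306, 221, 61, 35, 747] [ 0.5171 -0.1831  0.0964] [ 533. -183.] [ 70. 126.] 1.9
hi [314, 139, 39, 20, 421] [ 0.7256 -0.1774  0.1315] [ 717. -177.] [80. 39.] 89.2
hi [294, 14
[... 1328 characters left out ...]
7   1   0   2   0
  -1   0  -1  -3   2  -2  -4]
244 [ -1  -2   0   0   0  -1   1  -5  -1  -4  99 102 103 103  98   1  -1   1
   0   3  86  95  94  -2  -4]
247 [  0  -1  96  91  93  96  93  93  94  93  99 100 102 101  98  96  95  94
  93  93  91  93  97  -1   0]
250 [  2  -1  94  96  94  93  91  92  92  91  96 100 103 102 100  90  89  90
  89   1   0  91  90  -3   0]
253 [  2  -3  -2   4  -2   1   1   2   4   0  99 100 103 105  98  -3  -1   0
  -3  -1  -5   1   2   0  -2]
256 [ 1  1  0  2 -2 -1 -2 -1  0  2  3 -2  2  3 -1  1 -2  5  4 -5  2 -1 -3  1
  4]
259 [ 2  2 -1 -5 -2 -2  1  1 -1  0 -1 -4 -2  1 -1  1  1  4  3 -3  6 -1 -1  2
 -1]<stdin>:18: RuntimeWarning: invalid value encountered in cast
```

View pics/crop.png

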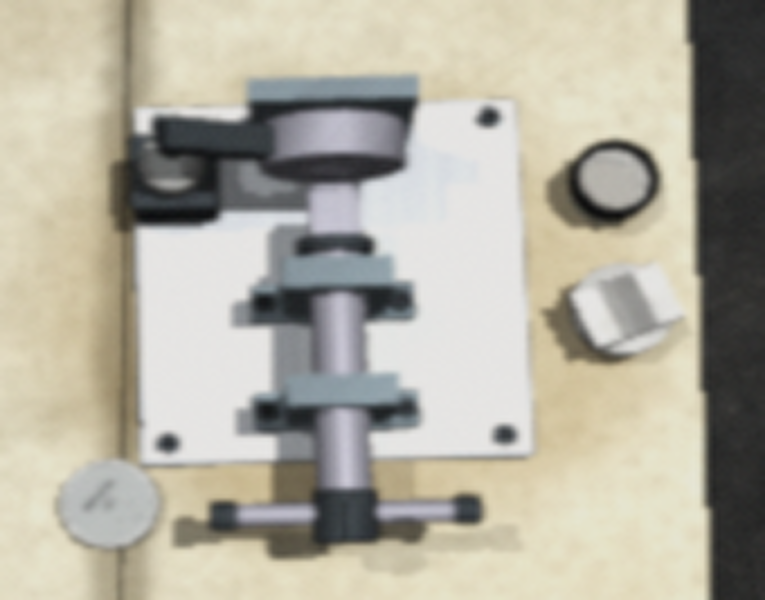

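The crop shows the key level, with the arm raised on the left over the dark specimen block. The bystanders are at crop (110,505), (615,180) and (625,310). Next: hub angle, stand pose, obstacle heights on the way, and a move planner.

```bash
cat >> h.py <<'E'
def plan(p,Rt,n=1):
    """rows (dp cm, angular /10deg) from the present pose to world pose p,Rt"""
    o=observe();R0=R.from_quat(o["tcp_rot"])
    dp=R0.inv().apply(np.array(p)-o["position"])*100;a=np.degrees((R0.inv()*Rt).as_rotvec())/10
    print("dp",np.round(dp,2).tolist(),"ang",np.round(a,2).tolist())
    for i in range(1,n+1):
        if n>1:print(np.round(dp*i/n,1).tolist(),np.round(a*i/n,2).tolist())
YAW=np.radians(1.9);O=np.array([.6472,-.1796,0]);RS=R.from_euler("z",YAW)
RD=RS*R.from_matrix(np.array([[0,1,0],[1,0,0],[0,0,-1.]]))  # tool x=stand y, tool y=stand x, down
def st(x,y,z):return O+RS.apply([x,y,z])
def key(th,x=-134,r=57):
    """TCP pose gripping +y bar end at key angle th, key origin at stand x (mm)"""
    Rx=RS*R.from_euler("x",th)
    rot=Rx*RS.inv()*RD
    return st(x/1e3,r/1e3*np.cos(th),.088+r/1e3*np.sin(th))-rot.apply([0,0,.155]),rot
E
python3 - <<'E'
from h import *
for n in("top","scene"):
    W=np.load(n+".npz")["W"].reshape(-1,3);W=W[~np.isnan(W[:,0])]
    L=RS.inv().apply(W-O)
    m=(L[:,0]>.045)&(L[:,0]<.085)&(L[:,1]>.042)&(L[:,1]<.086)&(L[:,2]>.07)&(L[:,2]<.2)
    A=L[m]; 
    if n=="top": # upper surface
        for it in range(3):
            f=np.polyfit(A[:,1],A[:,2],1);r=A[:,2]-np.polyval(f,A[:,1]);A=A[abs(r)<.006]
        print(n,len(A),np.arctan(f[0]),"z at y=0",np.polyval(f,0), "expect .088+.009/cos",.088+.009/np.cos(np.arctan(f[0])))
    else:
        for y in np.arange(.04,.1,.006):
            k=A[abs(A[:,1]-y)<.003];print(round(y,3),len(k),np.round(np.percentile(k[:,2],[2,50,98]),4) if len(k) else "")
    for x in np.arange(.1,.75,.05):
        print(round(x,2),[ (round(float(W[(abs(W[:,0]-x)<.025)&(abs(W[:,1]-y)<.025),2].max()),2) if ((abs(W[:,0]-x)<.025)&(abs(W[:,1]-y)<.025)).any() else None) for y in np.arange(-.35,.65,.05)]) if n=="top" else None
plan(*key(0))
E
```

```text
top 42 -0.015696015916908234 z at y=0 0.12297587604392587 expect .088+.009/cos 0.09700110875593627
0.1 [-0.77, -0.76, -0.77, -0.68, -0.67, -0.34, -0.34, -0.34, -0.34, -0.34, -0.67, -0.68, -0.76, -0.77, -0.77, -0.77, -0.77, -0.77, -0.77, -0.77]
0.15 [-0.77, -0.77, -0.77, -0.68, -0.67, -0.67, -0.67, -0.67, -0.67, -0.67, -0.67, -0.68, -0.77, -0.77, -0.77, -0.77, -0.77, -0.77, -0.77, -0.77]
0.2 [-0.77, -0.77, -0.77, -0.77, -0.77, -0.77, -0.76, -0.77, -0.77, -0.77, -0.77, -0.77, -0.77, -0.77, -0.76, -0.77, -0.77, -0.77, -0.77, -0.77]
0.25 [None, None, None, None, None, None, None, None, None, None, None, None, None, None, None, None, None, None, None, None]
0.3 [0.01, 0.0, 0.0, 0.01, 0.0, 0.0, 0.0, 0.0, 0.01, 0.0, 0.0, 0.01, 0.0, 0.01, 0.01, 0.01, 0.0, 0.01, 0.01, None]
0.35 [0.01, 0.01, 0.01, 0.01, 0.01, 0.01, 0.01, 0.01, 0.01, 0.01, 0.01, 0.02, 0.02, 0.02, 0.01, 0.02, 0.02, 0.01, 0.01, None]
0.4 [0.01, 0.01, 0.01, 0.01, 0.01, 0.01, 0.01, 0.01, 0.01, 0.01, 0.13, 0.13, 0.13, 0.13, 0.13, 0.13, 0.13, 0.13, 0.01, None]
0.45 [0.01, 0.01, 0.01, 0.01, 0.01, 0.01, 0.01, 0.01, 0.01, 0.01, 0.16, 0
[... 313 characters left out ...]
.05, 0.02, 0.12, 0.12, 0.02, 0.01, 0.01, 0.01, 0.14, 0.24, 0.24, 0.24, 0.24, 0.24, 0.24, 0.24, None, None, None]
0.65 [0.04, 0.04, 0.02, 0.12, 0.12, 0.02, 0.01, 0.01, 0.01, 0.14, 0.25, 0.25, 0.25, 0.25, 0.25, 0.25, 0.25, None, None, None]
0.7 [0.04, 0.04, 0.02, 0.14, 0.14, 0.14, 0.0, 0.01, 0.01, 0.01, 0.25, 0.25, 0.25, 0.3, 0.3, 0.25, 0.25, None, None, None]
0.04 1 [0.1203 0.1203 0.1203]
0.046 9 [0.1065 0.1137 0.1225]
0.052 12 [0.1109 0.1194 0.126 ]
0.058 12 [0.0809 0.118  0.1295]
0.064 20 [0.0715 0.0745 0.1321]
0.07 36 [0.0714 0.0942 0.1355]
0.076 71 [0.071  0.1232 0.1352]
0.082 40 [0.0717 0.1133 0.1268]
0.088 1 [0.0724 0.0724 0.0724]
0.094 0 
dp [-52.7, -59.8, 16.17] ang [-0.01, 0.01, 7.4]
```

Emit:
apply_moves(
  steps=[
    {"dp":[-4,-4.5,0],"angular":[0,0,0.6],"jaw":4},
    {"dp":[-8,-9,0],"angular":[0,0,1.2],"jaw":4},
    {"dp":[-12,-13.5,0],"angular":[0,0,1.8],"jaw":4},
    {"dp":[-16,-18,0],"angular":[0,0,2.4],"jaw":4},
    {"dp":[-20,-22.5,0],"angular":[0,0,3.0],"jaw":4},
    {"dp":[-24,-27,0],"angular":[0,0,3.6],"jaw":4},
    {"dp":[-28,-31.5,0],"angular":[0,0,4.2],"jaw":4},
    {"dp":[-32,-36,0],"angular":[0,0,4.8],"jaw":4},
    {"dp":[-36,-40.5,0],"angular":[0,0,5.4],"jaw":4},
    {"dp":[-40,-45,0],"angular":[0,0,6.0],"jaw":4},
  ],
)

```text
time_s: 1.35
position: [0.4249, 0.0458, 0.4042]
tcp_rot: [0.604, 0.797, -0.001, 0.0]
wrist_force: [1.0, 0.1, 0.6]
gripper_width: 0.472
```

Run:
```python
from h import *
p,r=key(0);print(observe()["position"],observe()["time_s"]);plan(p+[0,0,.11],r,4)
```

```text
[0.4249188  0.04581772 0.40417461] 1.35
dp [-18.97, 3.66, 5.14] ang [-0.0, 0.01, 1.38]
[-4.7, 0.9, 1.3] [-0.0, 0.0, 0.34]
[-9.5, 1.8, 2.6] [-0.0, 0.0, 0.69]
[-14.2, 2.7, 3.9] [-0.0, 0.01, 1.03]
[-19.0, 3.7, 5.1] [-0.0, 0.01, 1.38]
```

Emit:
apply_moves(
  steps=[
    {"dp":[-4.7,0.9,1.3],"angular":[0,0,0.35],"jaw":4},
    {"dp":[-9.5,1.8,2.6],"angular":[0,0,0.7],"jaw":4},
    {"dp":[-14.2,2.7,3.9],"angular":[0,0,1.04],"jaw":4},
    {"dp":[-19,3.7,5.1],"angular":[0,0,1.38],"jaw":4},
    {"dp":[-19,3.7,5.1],"angular":[0,0,1.38],"jaw":4},
  ],
)

```text
time_s: 1.98
position: [0.5123, -0.1298, 0.3504]
tcp_rot: [0.697, 0.717, -0.002, -0.002]
wrist_force: [-0.4, 0.6, 0.1]
gripper_width: 0.468
```

Run:
```python
from h import *
s=snapshot("wrist");W=cloud(s);np.savez("wrist.npz",W=W,c=s["color"]);save(s,"wrist");print(s["origin"],observe()["position"])
L=RS.inv().apply(W.reshape(-1,3)-O);ok=~np.isnan(L[:,0]);L=L[ok]
# bar (level) near x=-134
m=(abs(L[:,0]+.134)<.02)&(abs(abs(L[:,1])-.045)<.025)&(L[:,2]>.06)&(L[:,2]<.11)
B=L[m];print("bar",len(B),B.min(0),B.max(0),np.median(B,0))
m=(L[:,0]>.04)&(L[:,0]<.09)&(L[:,1]>.038)&(L[:,1]<.1)&(L[:,2]>.085)
A=L[m];print("arm",len(A))
for y in np.arange(.04,.1,.006):
    k=A[abs(A[:,1]-y)<.003];print(round(y,3),len(k),np.round(np.percentile(k[:,2],[5,50,95]),4) if len(k) else "")
```

```text
[ 0.50925631 -0.05876209  0.31920061] [ 0.51192487 -0.12836423  0.35165819]
bar 1381 [-0.14190689 -0.06338635  0.080849  ] [-0.12558351  0.06422606  0.09635935] [-0.13390207  0.02725907  0.09223602]
arm 2741
0.04 432 [0.1041 0.1172 0.1315]
0.046 273 [0.1044 0.1187 0.1219]
0.052 276 [0.108  0.1216 0.1249]
0.058 305 [0.111  0.1253 0.1286]
0.064 335 [0.1132 0.1277 0.1313]
0.07 399 [0.1106 0.1292 0.1338]
0.076 489 [0.111  0.1291 0.1343]
0.082 232 [0.1117 0.1232 0.1279]
0.088 0 
0.094 0
```

View pics/wrist.png

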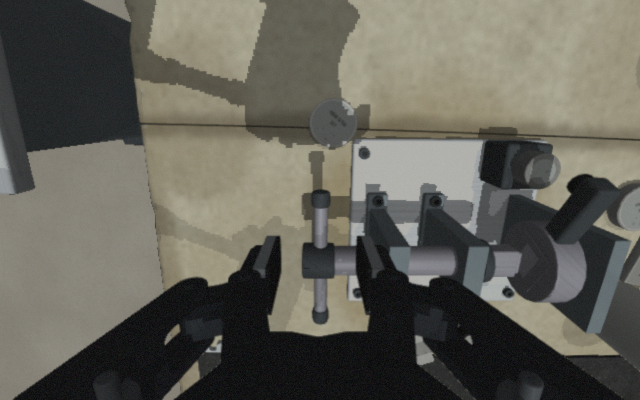

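Wrist view: the bar runs from (320,198) to (320,315), under the fingers. Hub at (550,260), arm raised towards (590,190). Bar x and extents agree with the stand frame to within 1 mm. Now a fit of the arm's top plane.

Run:
```python
from h import *
for n in("wrist","top"):
    L=RS.inv().apply(np.load(n+".npz")["W"].reshape(-1,3)-O);L=L[~np.isnan(L[:,0])]
    A=L[(L[:,0]>.04)&(L[:,0]<.1)&(L[:,1]>.04)&(L[:,1]<.08)&(L[:,2]>.085)]
    print(n,"x range",np.percentile(A[:,0],[1,10,50,90,99]))
    best=max(((np.abs(A[:,2]-.088-A[:,1]*np.tan(t)-.009/np.cos(t))<.0015).sum(),t) for t in np.arange(.25,.75,.005));print(best)
    rng=np.random.default_rng(0);b=(0,)
    for _ in range(3000):
        q=A[rng.choice(len(A),3,False)];nn=np.cross(q[1]-q[0],q[2]-q[0]);nn/=np.linalg.norm(nn)+1e-12
        if abs(nn[0])>.15 or abs(nn[2])<.5: continue
        i=abs((A-q[0])@nn)<.0015
        if i.sum()>b[0]:b=(i.sum(),i)
    Q=A[b[1]];c=Q.mean(0);nn=np.linalg.svd(Q-c)[2][2];nn*=np.sign(nn[2]);th=np.arctan2(-nn[1],nn[2]);print(b[0],nn,th,"offset from axis",(c-[0,0,.088])@nn)
p,r=key(0);plan(p,r);print(observe()["position"])
```

```text
wrist x range [0.05227667 0.0529984  0.05468953 0.06578571 0.06954328]
(np.int64(908), np.float64(0.4550000000000002))
974 [-0.09425494 -0.44036429  0.89285794] 0.45819890730155366 offset from axis 0.0030318479300499718
top x range [0.05313226 0.05399494 0.06031907 0.0687949  0.07116682]
(np.int64(92), np.float64(0.4650000000000002))
99 [ 0.06627458 -0.46401602  0.88334411] 0.4836780293198617 offset from axis 0.011828658504149697
dp [0.13, -0.01, 10.87] ang [-0.02, 0.0, -0.02]
[ 0.51192487 -0.12836423  0.35165819]
```

Hub ≈ 0.46 rad. I'll go down and grip the +y bar end.

Emit:
apply_moves(
  force=25,
  steps=[
    {"dp":[0.1,0,4],"jaw":4},
    {"dp":[0.1,0,8],"jaw":4},
    {"dp":[0.1,0,10.8],"jaw":4},
    {"dp":[0.1,0,10.8],"jaw":4},
    {"dp":[0.1,0,10.8],"jaw":1},
    {"dp":[0.1,0,10.8],"jaw":1},
    {"dp":[0.1,0,10.8],"jaw":1},
    {"dp":[0.1,0,10.8],"jaw":1},
  ],
)

```text
invalid input at $.steps[0]: expected keys angular, dp, jaw
```

Run:
```python
from h import *
o=observe();print(o["position"],o["wrist_force"],o["gripper_width"]*85)
for t in np.arange(.06,.5,.08):print(round(t,2),end=" ");plan(*key(t))
```

```text
[ 0.51192487 -0.12836423  0.35165819] [-0.43442023 -0.16519517 -1.56822939] 39.92084464587531
0.06 dp [-0.81, -0.01, 10.55] ang [-0.02, 0.34, -0.02]
0.14 dp [-2.09, -0.01, 10.22] ang [-0.02, 0.8, -0.02]
0.22 dp [-3.39, -0.0, 10.0] ang [-0.02, 1.26, -0.02]
0.3 dp [-4.7, 0.0, 9.87] ang [-0.02, 1.72, -0.02]
0.38 dp [-6.02, 0.0, 9.86] ang [-0.02, 2.18, -0.02]
0.46 dp [-7.34, 0.01, 9.95] ang [-0.02, 2.64, -0.02]
```

Emit:
apply_moves(
  force=25,
  steps=[
    {"dp":[0.1,0,4],"angular":[0,0,0],"jaw":4},
    {"dp":[0.1,0,8],"angular":[0,0,0],"jaw":4},
    {"dp":[0.1,0,10.8],"angular":[0,0,0],"jaw":4},
    {"dp":[0.1,0,10.8],"angular":[0,0,0],"jaw":4},
    {"dp":[0.1,0,10.8],"angular":[0,0,0],"jaw":1},
    {"dp":[0.1,0,10.8],"angular":[0,0,0],"jaw":1},
    {"dp":[0.1,0,10.8],"angular":[0,0,0],"jaw":1},
    {"dp":[0.1,0,10.8],"angular":[0,0,0],"jaw":1},
  ],
)

```text
time_s: 3.02
position: [0.5119, -0.1274, 0.2447]
tcp_rot: [0.696, 0.718, -0.001, -0.0]
wrist_force: [1.0, 1.0, 0.9]
gripper_width: 0.171
```

Run:
```python
from h import *
o=observe();print(o["position"],o["wrist_force"],o["gripper_width"]*85)
for t in np.arange(.06,.5,.08):print(round(t,2),end=" ");plan(*key(t))
```

```text
[ 0.51189168 -0.12740736  0.24469871] [1.03272829 0.97961113 0.87260118] 14.511875859289106
0.06 dp [-0.9, -0.05, -0.14] ang [-0.01, 0.35, -0.02]
0.14 dp [-2.18, -0.04, -0.47] ang [-0.01, 0.81, -0.02]
0.22 dp [-3.49, -0.04, -0.7] ang [-0.01, 1.26, -0.02]
0.3 dp [-4.8, -0.04, -0.82] ang [-0.01, 1.72, -0.02]
0.38 dp [-6.12, -0.03, -0.84] ang [-0.0, 2.18, -0.02]
0.46 dp [-7.44, -0.03, -0.75] ang [-0.0, 2.64, -0.02]
```

Gripped, opening about 15 mm. Turning to 0.46 rad along the arc.

Emit:
apply_moves(
  force=25,
  steps=[
    {"dp":[-0.9,0,-0.15],"angular":[0,0.35,0],"jaw":1},
    {"dp":[-2.2,0,-0.45],"angular":[0,0.8,0],"jaw":1},
    {"dp":[-3.5,0,-0.7],"angular":[0,1.26,0],"jaw":1},
    {"dp":[-4.8,0,-0.8],"angular":[0,1.72,0],"jaw":1},
    {"dp":[-6.1,0,-0.85],"angular":[0,2.18,0],"jaw":1},
    {"dp":[-7.4,0,-0.75],"angular":[0,2.64,0],"jaw":1},
    {"dp":[-7.4,0,-0.75],"angular":[0,2.64,0],"jaw":1},
    {"dp":[-7.4,0,-0.75],"angular":[0,2.64,0],"jaw":1},
  ],
)

```text
time_s: 4.03
position: [0.5142, -0.2014, 0.2524]
tcp_rot: [0.678, 0.699, 0.158, -0.163]
wrist_force: [0.9, -2.0, 0.1]
gripper_width: 0.176
```

Run:
```python
from h import *
o=observe();print(o["position"],o["wrist_force"],o["ft_torque"],o["gripper_width"]*85)
print("tool tilt",(RS.inv()*R.from_quat(o["tcp_rot"])*RD.inv()*RS).as_rotvec())
for n in("top","wrist"):
    s=snapshot(n);W=cloud(s);np.savez(n+"2.npz",W=W,c=s["color"]);save(s,n+"2")
    L=RS.inv().apply(W.reshape(-1,3)-O);L=L[~np.isnan(L[:,0])]
    B=L[(abs(L[:,0]+.134)<.008)&(L[:,1]<-.018)&(L[:,1]>-.062)&(L[:,2]>.04)&(L[:,2]<.12)]
    if len(B)>10:
        f=np.polyfit(B[:,1],B[:,2],1);print(n,len(B),"bar right half angle",np.arctan(f[0]),"z0",f[1],B.min(0),B.max(0))
    A=L[(L[:,0]>.054)&(L[:,0]<.1)&(L[:,1]>.04)&(L[:,1]<.08)&(L[:,2]>.085)]
    if len(A):print(len(A),max(((np.abs(A[:,2]-.088-A[:,1]*np.tan(t)-.009/np.cos(t))<.0015).sum(),t) for t in np.arange(.25,.75,.005)))
for x in(-130,-124,-118,-110,-103,-96):plan(*key(.46,x))
```

```text
[ 0.514205   -0.2014356   0.25239227] [ 0.93313622 -1.95540044  0.10987609] [-0.56454619 -0.07915683 -0.11482771] 14.932291333004244
tool tilt [ 4.57727474e-01  4.08867033e-04 -3.53922141e-03]
176 (np.int64(82), np.float64(0.4750000000000002))
dp [-0.06, 0.35, 0.0] ang [0.0, 0.01, -0.02]
dp [-0.06, 0.95, 0.0] ang [0.0, 0.01, -0.02]
dp [-0.06, 1.55, 0.0] ang [0.0, 0.01, -0.02]
dp [-0.06, 2.35, 0.0] ang [0.0, 0.01, -0.02]
dp [-0.06, 3.05, 0.0] ang [0.0, 0.01, -0.02]
dp [-0.06, 3.75, 0.0] ang [0.0, 0.01, -0.02]
```

Emit:
apply_moves(
  force=30,
  steps=[
    {"dp":[0,0.3,0],"angular":[0,0,0],"jaw":1},
    {"dp":[0,0.6,0],"angular":[0,0,0],"jaw":1},
    {"dp":[0,0.9,0],"angular":[0,0,0],"jaw":1},
    {"dp":[0,1.1,0],"angular":[0,0,0],"jaw":1},
    {"dp":[0,1.3,0],"angular":[0,0,0],"jaw":1},
    {"dp":[0,1.5,0],"angular":[0,0,0],"jaw":1},
  ],
)

```text
time_s: 4.88
position: [0.5294, -0.2007, 0.2525]
tcp_rot: [0.678, 0.699, 0.158, -0.163]
wrist_force: [-3.7, -0.8, 2.1]
gripper_width: 0.167
```

Run:
```python
from h import *
o=observe();print(o["position"],o["wrist_force"],o["ft_torque"],o["gripper_width"]*85)
print("tool tilt",(RS.inv()*R.from_quat(o["tcp_rot"])*RD.inv()*RS).as_rotvec())
s=snapshot("top");W=cloud(s);save(s,"top3");cv2.imwrite("pics/top3c.png",cv2.resize(s["color"][120:270,260:430],None,fx=4.5,fy=4,interpolation=cv2.INTER_CUBIC)[...,::-1])
L=RS.inv().apply(W.reshape(-1,3)-O);L=L[~np.isnan(L[:,0])]
B=L[(L[:,0]>-.035+.035)&(L[:,0]<.05)&(abs(L[:,1])<.006)&(L[:,2]>.09)&(L[:,2]<.115)]
for x in range(0,50,4):
    k=B[abs(B[:,0]*1000-x)<2];print(x,np.round(k[:,2].mean()*1000,1) if len(k) else None,end="; ")
s=snapshot("scene");cv2.imwrite("pics/sc3.png",cv2.resize(s["color"][130:250,240:400],None,fx=5,fy=5,interpolation=cv2.INTER_CUBIC)[...,::-1])
```

```text
[ 0.52944969 -0.20067999  0.25247404] [-3.69098765 -0.78918799  2.14765878] [-0.293401    0.58694722  0.14715927] 14.162630968306466
tool tilt [ 4.57659892e-01 -4.15867080e-05 -2.84572167e-03]
0 None; 4 99.3; 8 100.1; 12 100.0; 16 101.0; 20 105.8; 24 105.9; 28 96.5; 32 97.5; 36 98.0; 40 98.2; 44 96.5; 48 97.6;
```

View pics/sc3.png

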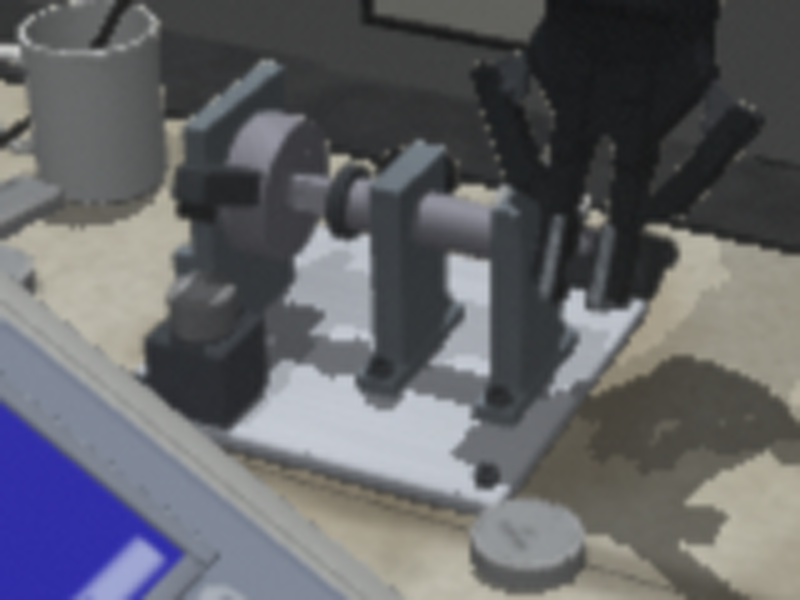

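The scene crop shows the key tip entering the hub at about (295,190), with the collar at (345,200) short of the hub face. Depth puts the collar front at stand x ≈ 27 mm, so the tip is about 7 mm into the slot and the push force is low. Continuing to home.

Emit:
apply_moves(
  force=40,
  steps=[
    {"dp":[0,0.4,0],"angular":[0,0,0],"jaw":1},
    {"dp":[0,0.8,0],"angular":[0,0,0],"jaw":1},
    {"dp":[0,1.2,0],"angular":[0,0,0],"jaw":1},
    {"dp":[0,1.6,0],"angular":[0,0,0],"jaw":1},
    {"dp":[0,1.9,0],"angular":[0,0,0],"jaw":1},
    {"dp":[0,2.1,0],"angular":[0,0,0],"jaw":1},
    {"dp":[0,2.2,0],"angular":[0,0,0],"jaw":1},
  ],
)

```text
time_s: 5.85
position: [0.5516, -0.2001, 0.2525]
tcp_rot: [0.678, 0.699, 0.158, -0.163]
wrist_force: [-3.5, -1.0, 2.3]
gripper_width: 0.163
```

Emit:
apply_moves(
  steps=[
    {"dp":[0,0.1,0],"angular":[0,0,0],"jaw":1},
    {"dp":[0,0.2,0],"angular":[0,0,0],"jaw":1},
    {"dp":[0,0.3,0],"angular":[0,0,0],"jaw":1},
  ],
)

```text
time_s: 6.22
position: [0.554, -0.2, 0.2523]
tcp_rot: [0.678, 0.699, 0.157, -0.164]
wrist_force: [-10.6, -2.8, 3.9]
gripper_width: 0.174
```

```bash
cat > chk.py <<'E'
from h import *
import sys
o=observe();print(o["time_s"],o["position"],o["wrist_force"],o["ft_torque"],o["gripper_width"]*85)
print("tool tilt",(RS.inv()*R.from_quat(o["tcp_rot"])*RD.inv()*RS).as_rotvec())
s=snapshot("top");W=cloud(s)
L=RS.inv().apply(W.reshape(-1,3)-O);L=L[~np.isnan(L[:,0])]
B=L[(L[:,0]>0)&(L[:,0]<.06)&(abs(L[:,1])<.006)&(L[:,2]>.09)&(L[:,2]<.13)]
for x in range(0,58,3):
    k=B[abs(B[:,0]*1000-x)<2];print(x,np.round(k[:,2].mean()*1000,1) if len(k) else None,end="; ")
A=L[(L[:,0]>.054)&(L[:,0]<.1)&(L[:,1]>.04)&(L[:,1]<.08)&(L[:,2]>.085)]
print("\nhub",max(((np.abs(A[:,2]-.088-A[:,1]*np.tan(t)-.009/np.cos(t))<.002).sum(),t) for t in np.arange(-.05,.75,.01)))
if len(sys.argv)>1:cv2.imwrite("pics/%s.png"%sys.argv[1],cv2.resize(s["color"][120:270,260:430],None,fx=4.5,fy=4,interpolation=cv2.INTER_CUBIC)[...,::-1])
E
python3 chk.py
```

```text
6.225 [ 0.55399603 -0.200013    0.25228444] [-10.6455425   -2.75886998   3.93419048] [-0.33716351  1.59952697  0.64679845] 14.751200489180075
tool tilt [ 0.45793552  0.00254905 -0.002847  ]
0 None; 3 99.1; 6 99.9; 9 100.9; 12 99.9; 15 100.1; 18 100.8; 21 99.5; 24 100.5; 27 100.2; 30 99.8; 33 100.5; 36 99.8; 39 99.5; 42 103.3; 45 107.1; 48 105.8; 51 115.5; 54 123.7; 57 123.9; 
hub (np.int64(108), np.float64(0.46000000000000013))
```

Emit:
apply_moves(
  steps=[
    {"dp":[0,0.15,0],"angular":[0,0,0],"jaw":1},
    {"dp":[0,0.25,0],"angular":[0,0,0],"jaw":1},
    {"dp":[0,0.25,0],"angular":[0,0,0],"jaw":1},
  ],
)

```text
time_s: 6.65
position: [0.5551, -0.1998, 0.2517]
tcp_rot: [0.678, 0.699, 0.155, -0.167]
wrist_force: [-14.1, -0.2, 4.5]
gripper_width: 0.164
```

```bash
python3 chk.py
python3 - <<'E'
from h import *
o=observe()
X=(RS.inv().apply(np.array(o["position"])-O)[0])*1000;print("key x",X)
for t in(.36,.26,.16,.06,-.02,-.08,-.12,-.16):print(t,end=" ");plan(*key(t,X))
E
```

```text
6.65 [ 0.55510818 -0.19980745  0.25171007] [-14.14149549  -0.24190869   4.52717735] [-0.20341548  2.04511561  0.97375384] 13.907368859326349
tool tilt [ 0.45969516  0.00909594 -0.00243777]
0 101.9; 3 100.5; 6 99.7; 9 101.0; 12 101.0; 15 100.7; 18 100.3; 21 100.6; 24 100.8; 27 99.8; 30 99.0; 33 99.1; 36 100.2; 39 99.4; 42 102.4; 45 106.3; 48 105.3; 51 115.6; 54 124.1; 57 123.8; 
hub (np.int64(106), np.float64(0.46000000000000013))
key x -92.72216373769707
0.36 dp [1.49, -0.0, 0.58] ang [-0.05, -0.57, -0.02]
0.26 dp [2.93, -0.0, 1.37] ang [-0.05, -1.14, -0.02]
0.16 dp [4.29, -0.0, 2.31] ang [-0.05, -1.72, -0.02]
0.06 dp [5.55, 0.0, 3.37] ang [-0.05, -2.29, -0.02]
-0.02 dp [6.48, 0.01, 4.31] ang [-0.05, -2.75, -0.01]
-0.08 dp [7.13, 0.01, 5.06] ang [-0.05, -3.09, -0.01]
-0.12 dp [7.53, 0.01, 5.59] ang [-0.05, -3.32, -0.01]
-0.16 dp [7.91, 0.02, 6.12] ang [-0.05, -3.55, -0.01]
```

Home against a rigid stop at 14 N, with the hub still at 0.46. Now turning the clamp down.

Emit:
apply_moves(
  steps=[
    {"dp":[0.75,0,0.25],"angular":[0,-0.3,0],"jaw":1},
    {"dp":[1.5,0,0.6],"angular":[0,-0.57,0],"jaw":1},
    {"dp":[2.95,0,1.35],"angular":[0,-1.14,0],"jaw":1},
    {"dp":[4.3,0,2.3],"angular":[0,-1.72,0],"jaw":1},
    {"dp":[5.55,0,3.35],"angular":[0,-2.29,0],"jaw":1},
    {"dp":[6.5,0,4.3],"angular":[0,-2.75,0],"jaw":1},
    {"dp":[6.5,0,4.3],"angular":[0,-2.75,0],"jaw":1},
  ],
)

```text
time_s: 7.58
position: [0.5524, -0.1217, 0.2422]
tcp_rot: [0.695, 0.719, -0.011, 0.005]
wrist_force: [-3.6, -4.1, 1.7]
gripper_width: 0.165
```

```bash
python3 chk.py
python3 - <<'E'
from h import *
o=observe()
X=(RS.inv().apply(np.array(o["position"])-O)[0])*1000;print("key x",X)
for t in(-.05,-.08,-.12,-.16):print(t,end=" ");plan(*key(t,X))
E
```

```text
7.575 [ 0.55241684 -0.12171919  0.24222127] [-3.58881116 -4.0557497   1.65331678] [-0.60895369  0.5675824  -0.09407958] 14.030458001953324
tool tilt [-0.02273803  0.00883359  0.00156753]
0 102.2; 3 100.7; 6 100.4; 9 100.7; 12 101.0; 15 100.0; 18 100.5; 21 99.9; 24 101.0; 27 100.3; 30 100.3; 33 101.0; 36 101.3; 39 102.0; 42 103.5; 45 106.2; 48 106.7; 51 114.9; 54 123.5; 57 123.1; 
hub (np.int64(113), np.float64(0.05000000000000002))
key x -92.8122985252082
-0.05 dp [0.4, 0.0, 0.21] ang [-0.05, -0.16, 0.01]
-0.08 dp [0.85, 0.0, 0.41] ang [-0.05, -0.34, 0.01]
-0.12 dp [1.45, 0.01, 0.68] ang [-0.05, -0.57, 0.01]
-0.16 dp [2.04, 0.01, 0.98] ang [-0.05, -0.79, 0.01]
```

Emit:
apply_moves(
  steps=[
    {"dp":[0.4,0,0.2],"angular":[0,-0.16,0],"jaw":1},
    {"dp":[0.85,0,0.4],"angular":[0,-0.34,0],"jaw":1},
    {"dp":[1.15,0,0.55],"angular":[0,-0.45,0],"jaw":1},
    {"dp":[1.45,0,0.7],"angular":[0,-0.57,0],"jaw":1},
    {"dp":[1.45,0,0.7],"angular":[0,-0.57,0],"jaw":1},
  ],
)

```text
time_s: 8.25
position: [0.5518, -0.1068, 0.2368]
tcp_rot: [0.693, 0.718, -0.045, 0.041]
wrist_force: [-9.6, 3.1, 13.1]
gripper_width: 0.167
```

```bash
python3 chk.py top5
```

```text
8.25 [ 0.55177799 -0.10680976  0.23677278] [-9.5679267   3.05712055 13.05688014] [ 0.17627573  1.52460093 -0.19091342] 14.215434000435225
tool tilt [-0.12145547  0.00818109  0.00210273]
0 102.3; 3 100.5; 6 100.7; 9 101.1; 12 99.6; 15 100.4; 18 101.3; 21 100.0; 24 100.8; 27 100.4; 30 99.9; 33 100.5; 36 100.3; 39 100.9; 42 104.1; 45 107.2; 48 106.4; 51 115.0; 54 123.1; 57 124.0; 
hub (np.int64(97), np.float64(6.938893903907228e-18))
```

Hub at 0, with 13 N reaction at the stop. Releasing and backing off along the fingers.

Emit:
apply_moves(
  steps=[
    {"dp":[0,0,0],"angular":[0,0,0],"jaw":3},
    {"dp":[0,0,0],"angular":[0,0,0],"jaw":4},
    {"dp":[0,0,0],"angular":[0,0,0],"jaw":4},
    {"dp":[0,0,0],"angular":[0,0,0],"jaw":4},
    {"dp":[0,0,-3],"angular":[0,0,0],"jaw":4},
    {"dp":[0,0,-7],"angular":[0,0,0],"jaw":4},
    {"dp":[0,-4,-11],"angular":[0,0,0],"jaw":4},
    {"dp":[0,-9,-14],"angular":[0,0,0],"jaw":4},
    {"dp":[0,-14,-14],"angular":[0,0,0],"jaw":4},
    {"dp":[0,-14,-14],"angular":[0,0,0],"jaw":4},
  ],
)

```text
time_s: 9.55
position: [0.4102, -0.0947, 0.378]
tcp_rot: [0.694, 0.718, -0.044, 0.042]
wrist_force: [-0.4, 0.2, 0.1]
gripper_width: 0.471
```

```bash
python3 chk.py top6
python3 - <<'E'
from h import *
for n in("top","scene","wrist"):
    s=snapshot(n);W=cloud(s);L=RS.inv().apply(W.reshape(-1,3)-O);L=L[~np.isnan(L[:,0])]
    B=L[(abs(L[:,0]+.096)<.012)&(abs(L[:,1])>.02)&(abs(L[:,1])<.066)&(L[:,2]>.06)&(L[:,2]<.115)]
    if len(B)>20:
        f=np.polyfit(B[:,1],B[:,2],1);print(n,len(B),"bar ang",np.arctan(f[0]),"x",np.median(B[:,0]))
    A=L[(L[:,0]>.05)&(L[:,0]<.075)&(L[:,1]>.04)&(L[:,1]<.088)&(L[:,2]>.085)&(L[:,2]<.11)]
    if len(A)>20:print(" arm top z",np.percentile(A[:,2],[50,90]),"ang",np.arctan(np.polyfit(A[:,1],A[:,2],1)[0]))
E
```

```text
9.55 [ 0.41022012 -0.09470096  0.37797668] [-0.41413441  0.23124876  0.09968166] [ 0.05517087 -0.0678328   0.00189987] 40.0162950382003
tool tilt [-0.12208842  0.00540639  0.00084317]
0 102.2; 3 100.9; 6 99.3; 9 99.8; 12 100.6; 15 99.9; 18 99.4; 21 99.6; 24 99.8; 27 99.8; 30 99.9; 33 100.2; 36 100.2; 39 100.3; 42 103.1; 45 106.4; 48 106.0; 51 114.9; 54 121.7; 57 122.8; 
hub (np.int64(103), np.float64(6.938893903907228e-18))
top 248 bar ang -0.09440511692239371 x -0.09617299076373789
 arm top z [0.09644639 0.09900738] ang 0.00826754938164389
scene 155 bar ang -0.10234806807398233 x -0.09710187360514189
 arm top z [0.09614871 0.09860519] ang -0.050166452377776255
wrist 807 bar ang -0.08351907043597276 x -0.09836181981166962
 arm top z [0.09361889 0.09667457] ang -0.0949734371265271
```

View pics/top6.png

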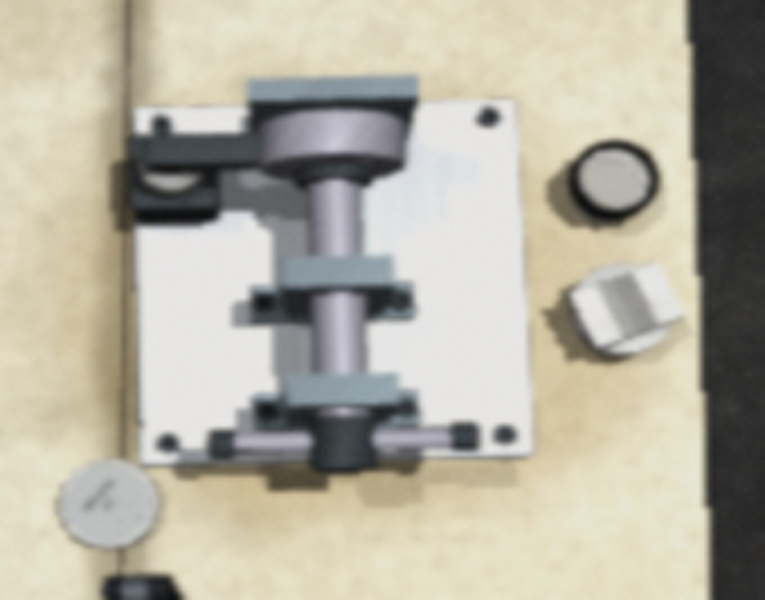

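The final top view shows the collar against the hub, the arm level over the specimen and the bystanders unmoved. Everything agrees with home, so I'm handing in.

```bash
python3 -c "
from cell import finish_job
print(finish_job())"
```

```text
the job is handed in; nothing more can be done
None
```

The clamp is down and the key is home in the hub. I handed the job in at about 9.6 s, and the hand-in gave no verdict.

**What I did:** I gripped the +y end of the cross bar and turned the key to 0.46 rad, matching the measured hub angle. I slid it through the hub until the collar hit a rigid stop at about 14 N, with the hub still at 0.46 rad. Then I turned it down until the clamp reached its stop (about 13 N reaction), opened the jaws and backed away.

**Last checks:**
- **Clamp:** the top camera fit puts the hub at about 0.00 rad.
- **Key:** its origin is at stand x of about -96 mm, which is the home position, and the top view shows the collar against the hub face.
- **Cross bar:** it sits about 0.09 rad past level, inside the expected 0.06 to 0.12.
- **Contact:** the wrist force is near zero after release.
- **Bystanders:** all three look unmoved in the final top view.

**Checks that disagreed:** crude arm-angle fits from the scene and wrist cameras gave -0.05 and -0.09 rad against the top camera's 0.01. I put this down to side-face points in those fits. The arm's top height of about 96 mm agrees with a level arm.

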